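# Hold a housing panel against a sprung jig fence

### The job

Take the wide panel with the two screw holes from its sloping stand, stand it upright on its bottom edge (the one near the holes) on the base plate of the aluminium jig, lined up end to end with the spring-backed fence, then press it squarely against the fence until the fence has gone back half its travel (20 mm, about 10 N). Finish while still holding it there with that steady push, so that a colleague can put the screws in, without touching the jig with the fingers. Never run the fence back to its end stop, and leave the narrow plate and the other things where they are.

Things in the scene. Friction and masses are not known exactly. Their poses are not given: they have to be found in the camera images.
- panel: the part to hold: flat grey plastic panel, 130 mm wide (own y), 110 mm tall (own z), 8 mm thick (own x), 0.1 to 0.2 kg, with two dark 8 mm screw holes 12 mm above the bottom edge. Origin: middle of the bottom edge, half way through the thickness; z points from bottom edge to top edge. It starts leaning 0.5 rad from vertical, its top towards the robot; upper half free to pinch across the 8 mm.
- stand_a: fixed black sloping stand that carries the panel. Its two rails back the panel's robot-side face only in the lower 55 mm, 36 to 50 mm either side of the middle; a lip 8 mm high lies before the bottom edge, so the part comes off along its own +z. Base 90 by 120 mm, origin under its centre; the panel's bottom edge is 30 mm above the table.
- stand_b: the same kind of stand, carrying the narrow plate. Which stand is left and which right varies.
- blank: the narrow plate to leave alone: same grey plastic, 80 mm wide, 110 mm tall, 8 mm thick, no holes; leans in the same way on the other stand. Origin and axes as for the panel.
- jig: assembly jig, fixed: aluminium base plate 200 mm (own x) by 170 mm (own y), 12 mm thick. Origin: centre of its underside, on the table; x points from the open front part, where the panel stands, to the fence, and is the way the fence yields; z up. A stop block 52 mm high stands behind the fence at own x = 80 to 96 mm.
- fence_plate: sprung fence, a U 130 mm wide, 10 mm thick: cross-bar to 38 mm over the base plate, uprights 35 mm wide at its ends to 98 mm, 60 mm gap between. Origin: mid-width of its front face, level with the base plate's top; axes as the jig's. In the jig frame y = 0, z = 12 mm, x = how far it is back: 0 at rest, 40 mm at the end stop; spring 500 N/m from 0. Panel flat on it: its origin at x = -4 mm.
- screw_jar: bystander: round clear jar with white cap, diameter 50 mm, 60 mm high; origin under its centre.
- tape: bystander: roll of tape lying flat, diameter 100 mm, 24 mm high; origin under its centre.
- callipers: bystander: digital callipers lying flat, 200 mm long along own x, 13 mm high; origin under the middle.
- screwdriver: bystander: screwdriver lying on the table along own x, about 30 mm high.
- scraper: bystander: flat scraper lying on the table along own x.
- gear: bystander: white printed gear lying flat, diameter 66 mm, 26 mm high; origin under its centre.
Things that resemble listed ones, but are neither listed nor needed, are in the scene too. Leave any orange or white look-alike of the panel alone.

How it is judged:
By the outcome, as a careful person would: the job done as asked, in the order asked, and still so for the second after the job is handed in, while the arm keeps its last pose, push and grip.
It also fails if it takes over 51 s, if anything falls off the work surface, if the arm or the gripper's body presses on something with over 40 N, if the wrist force passes 120 N, or if a joint passes its speed limit or range.

### The arm

A 6-joint arm with a two-finger parallel gripper is mounted at the origin on the work surface. World frame = base frame: x ahead of the robot, y to its left, z up, the work surface at z = 0. Lengths are in m, angles in rad, forces in N, time in s.
With the tool pointing down it reaches from about 0.375 to 0.925 m from the base axis. Payload 5.7 kg.
Tool frame: the origin (TCP) lies between the finger pads; the fingertips stand 8 mm ahead of it and the grasp point (between the pads) lies 11 mm behind it (robot.nose_length is the distance from the TCP to the fingertips, in m); z points along the fingers, y is the line along which they close (so a half turn about z gives the same grasp; the last joint's range is limited). The gripper opens to 85 mm and grips with 20 to 120 N. Pads are 22 mm wide; open, the fingers measure 114 mm over their backs; the gripper's body (76 mm by 85 mm) begins 54 mm behind the grasp point. The pads swing forward as they close: fully open they stand 13 mm farther back than shut.
Start: joints at [-1.234, 0.359, 1.51, -0, 1.272, -0.115], TCP at [0.262, -0.54, 0.239] pointing down, gripper open.
Joint ranges: [-2.97, 2.97], [-1.01, 2.36], [0.21, 2.38], [-0.96, 4.11], [0.2, 2.71], [-2.98, 2.98]. Speed limits (rad/s): [2.39, 2.39, 3.14, 3.14, 3.14, 3.14].

### API

Orientations are given as a rotation vector (axis times angle).
In Python, from plant import robot gives the robot as it stands.
- The arm moves only by the tool servo_tool, never from a script. Its argument "deltas" is one flat list of numbers, 7 for each row, row after row: the shift along the tool's x, y, z in units of 0.15 m (1.0 is 0.15 m), then the turn, a rotation vector about the tool's x, y, z in units of 90 degrees (1.0 is 90 degrees), then the opening, from 0 (shut) to 1 (fully open). A call has 1 to 20 rows; each row shifts and turns the commanded pose from where the row before left it, along the tool's axes as they then stand; what a row does not reach is not made up. A row lasts 1/12 s, in which the tool goes at most 41.7 mm and 7.16 degrees, less where a joint would pass 70% of its speed; a pose out of reach is approached as far as the arm can. A call with a number of a shift or a turn outside -1 to 1 is refused whole. A call with a gripper value outside its range is refused whole. The fingers move at their own pace and stop on an object; the grip force is fixed at half the most. Time passes only in rows, so rows that do not move let the fingers close. It gives the time, the measured TCP pose, the force, the opening and the grip force at its end, in the units of the state.
- robot.sense(): the state, without advancing time (a new reading comes with each control period).
- robot.capture(name): name is "scene" or "top" or "wrist"; returns a dict with "image" (400x640x3 uint8, red, green, blue), "vfov" (degrees; the focal length in pixels is half the picture's height over the tangent of half this angle, whatever the lens; pixels are square), "cx", "cy" (the principal point, pixels), "R" (3x3) and "t" (3): a world point X has camera coordinates R X + t. Camera axes: x right, y down, z forward; pixel columns grow to the right and rows downward; lengths in m; the calibration is good to about 2 mm. The wrist camera is an equidistant fisheye: a pixel r from the principal point sees the ray r / f radians off the axis. A picture is of the moment at which its call begins. There is no depth.
- robot.hand_in(): hands the job in; it is judged then, once.
The state is a dict: "time_s": time; "q": joint angles; "joint_velocities": joint speeds; "effort": joint torques, N m; "eef_pos": TCP position; "tcp_rot": TCP orientation; "ft_force": force on the tool from outside, world axes, zero at the start; "moment": the same for the moment, N m; "finger_gap": finger opening in m; "grip_force": force on a finger pad.
Only numpy, scipy, OpenCV 4.12 (cv2) and the standard library are available. Lean on these libraries where they do the work, as an engineer would, in place of code of your own. Each camera call takes 0.05 s, during which the arm holds its last target. There are 200 camera calls.

## Working session

There is one attempt and no reset: what is moved stays moved. The work goes in short steps, Python scripts to look and compute and a tool call to move; the robot and the scene stay as the last step left them, time stands still between calls to the robot, and variables do not carry over. Pictures are saved under pics/ and viewed, at most 12 in all, crops included, and the job is handed in when it is done.

Besides the shell and the picture viewer there is one more tool, called after "Request:" as name(argument=value, ...) on one line, values as JSON. servo_tool: Moves the arm, as the interface text tells. Its arguments: {"type":"object","properties":{"deltas":{"type":"array","items":{"type":"number"}}},"required":["deltas"]}

```bash
mkdir -p pics
python3 - <<'E'
from plant import robot
import cv2,pickle
s=robot.sense();print({k:s[k] for k in("time_s","eef_pos","tcp_rot","ft_force","finger_gap")},robot.nose_length)
d={}
for n in("scene","top"):
    c=robot.capture(n);d[n]=c;cv2.imwrite(f"pics/{n}0.png",c["image"][:,:,::-1]);print(n,c["vfov"],c["cx"],c["cy"],c["R"],c["t"])
pickle.dump(d,open("c0.pkl","wb"))
E
```

```text
{'time_s': 0.0, 'eef_pos': array([ 0.2617165 , -0.53918057,  0.23844655]), 'tcp_rot': array([-3.05996766e+00, -7.03321842e-01,  3.50800891e-04]), 'ft_force': array([ 0.67563971, -0.59483852, -0.33282081]), 'finger_gap': 0.08537772514867896} 0.008
scene 54.269671425089314 327.81540187571994 195.15180152410582 [[-0.55764056  0.82996492 -0.01397266]
 [ 0.53244504  0.34472643 -0.77308859]
 [-0.63681966 -0.43854522 -0.63414415]] [ 0.31925624 -0.22376697  1.63083496]
top 46.07406921094391 322.77535843286887 196.6111910737684 [[ 0.01135603 -0.99989705  0.00877117]
 [-0.99526571 -0.01214932 -0.09642907]
 [ 0.09652571 -0.00763459 -0.99530121]] [-0.0271318   0.51829851  1.75717891]
```

View pics/scene0.png

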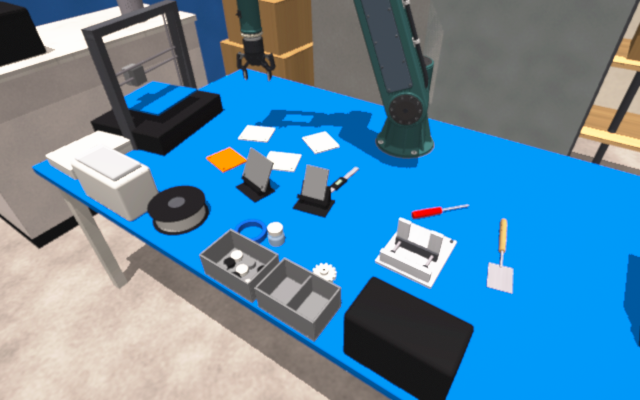

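View pics/top0.png

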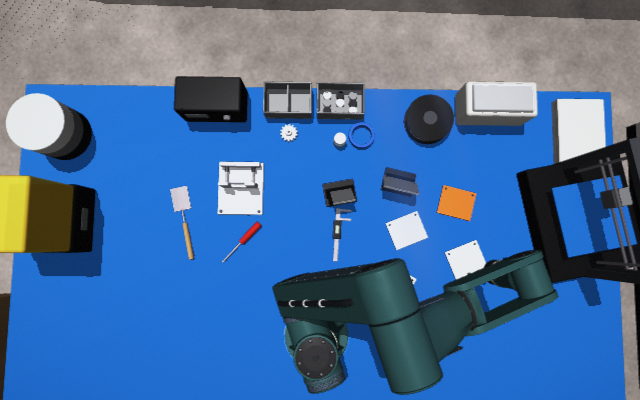

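The scene view shows two leaning grey plates at (257,170) and (315,185), with the jig at (415,250). In the top view the plates are at (399,182) and (340,193) and the jig is at (241,188). Candidates for the panel, by top pixel: grey plate (399,182), about 36 px wide; grey plate (340,193), about 27 px wide; white plates (407,230) and (466,260); orange plate (457,203). By width, the panel is the plate at (399,182). I'll check that in a close crop.

Run:
```python
import pickle,cv2,numpy as np
d=pickle.load(open("c0.pkl","rb"))
def crop(n,x,y,w,h,s): return cv2.resize(d[n]["image"][y:y+h,x:x+w,::-1],None,fx=s,fy=s,interpolation=cv2.INTER_CUBIC)
a=np.hstack([crop("scene",230,140,80,60,5),crop("top",365,155,80,60,5)])
b=np.hstack([crop("scene",370,210,100,75,4),crop("top",200,145,100,75,4)])
cv2.imwrite("pics/crop1.png",np.vstack([a,b]))
```

```text
(no output)
```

View pics/crop1.png

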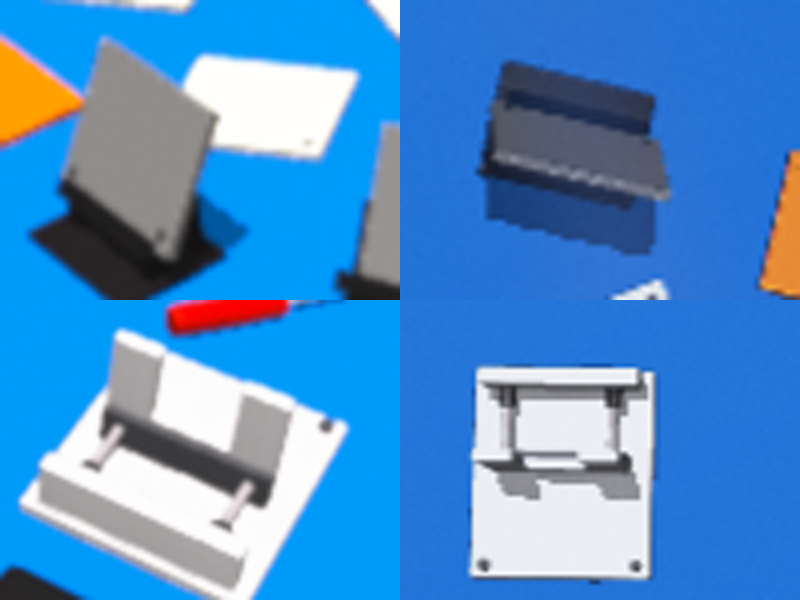

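The crop confirms the plate at top (399,182) / scene (257,170) is the panel. It is wide, with two dark holes near its lower edge at scene (244,174) and (262,188). The jig's fence opens toward the robot, so jig x points along world +x.

```bash
cat > h.py <<'E'
import numpy as np,cv2,pickle
def rays(c,uv):
    uv=np.atleast_2d(uv).astype(float);f=200/np.tan(np.radians(c["vfov"])/2)
    return f,np.c_[(uv-[c["cx"],c["cy"]])/f,np.ones(len(uv))]
def onz(c,uv,z,fish=False):
    f,r=rays(c,uv)
    if fish:
        p=r[:,:2];th=np.linalg.norm(p,axis=1,keepdims=True);r=np.c_[p/th*np.sin(th),np.cos(th)]
    R=np.array(c["R"]);o=-R.T@c["t"];d=r@R
    return o+d*((z-o[2])/d[:,2])[:,None]
def proj(c,X,fish=False):
    f=200/np.tan(np.radians(c["vfov"])/2);p=np.atleast_2d(X)@np.array(c["R"]).T+c["t"]
    if fish:
        r=np.linalg.norm(p[:,:2],axis=1,keepdims=True);k=np.arctan2(r,p[:,2:])/r
    else: k=1/p[:,2:]
    return p[:,:2]*k*f+[c["cx"],c["cy"]]
E
python3 - <<'E'
from h import *
np.set_printoptions(precision=4,suppress=True)
d=pickle.load(open("c0.pkl","rb"));s,t=d["scene"],d["top"]
print("top edge scene",onz(s,[(250.6,147.6),(273.4,163)],.128))
print("bot edge scene",onz(s,[(242,178),(264.4,192.4)],.032))
print("top edge top",onz(t,[(383,187),(418.6,194)],.1255))
# jig
im=t["image"].astype(int);m=((im[:,:,0]>130)&(im[:,:,2]-im[:,:,0]<60)).astype(np.uint8)
m[:, :205]=0;m[:,280:]=0;m[:150]=0;m[225:]=0
c=max(cv2.findContours(m,0,cv2.CHAIN_APPROX_NONE)[0],key=cv2.contourArea)
print(cv2.boxPoints(cv2.minAreaRect(c)))
p=c[:,0];
def fit(q):
    v=cv2.fitLine(q.astype(np.float32),cv2.DIST_HUBER,0,.01,.01).ravel();return v
x0,x1=p[:,0].min(),p[:,0].max();y1=p[:,1].max()
ft=fit(p[(p[:,1]>y1-4)&(p[:,0]>x0+6)&(p[:,0]<x1-6)])
rt=fit(p[(p[:,0]>x1-5)&(p[:,1]>170)&(p[:,1]<y1-4)])
lf=fit(p[(p[:,0]<x0+5)&(p[:,1]>182)&(p[:,1]<y1-4)])
def X(a,b):
    k=np.linalg.solve(np.c_[a[:2],-b[:2]],b[2:]-a[2:]);return a[2:]+k[0]*a[:2]
A,B=X(ft,lf)+[0,.5],X(ft,rt)+[.5,.5]
print("front corners px",A,B,ft,rt,lf)
W=onz(t,[A,B],.012);print(W,np.linalg.norm(W[0]-W[1]))
v=W[0]-W[1];yaw=np.arctan2(v[1],v[0])-np.pi/2
for l in(rt,lf):
    q=onz(t,[l[2:]-20*l[:2],l[2:]+20*l[:2]],.012);e=q[1]-q[0];print("side yaw",np.arctan(e[1]/e[0]))
print("yaw",yaw,"origin",W.mean(0)[:2]+.1*np.array([np.cos(yaw),np.sin(yaw)]))
E
```

```text
top edge scene [[ 0.5237 -0.358   0.128 ]
 [ 0.5534 -0.2287  0.128 ]]
bot edge scene [[ 0.5851 -0.3609  0.032 ]
 [ 0.6038 -0.239   0.032 ]]
top edge top [[ 0.5461 -0.2358  0.1255]
 [ 0.5224 -0.3635  0.1255]]
[[218. 162.]
 [263. 162.]
 [263. 214.]
 [218. 214.]]
front corners px [218.  213.5] [262.1023 213.5   ] [  1.    0.  240.2 213. ] [  0.0288  -0.9996 262.3    188.8   ] [ -0.    1.  218.  198.6]
[[0.4506 0.376  0.012 ]
 [0.4526 0.2087 0.012 ]] 0.16727661239977312
side yaw -0.004871939488611519
side yaw 0.03279509893174716
yaw 0.011889685283713813 origin [0.5516 0.2935]
```

```bash
cat >> h.py <<'E'
from scipy.spatial.transform import Rotation as Ro
def panelR(yaw,lean):  # panel axes; lean: top towards -x
    return Ro.from_euler("zy",[yaw,-lean]).as_matrix()
def toolR(yaw,lean,sgn=1): # tool z=-panel z, tool y=sgn*panel x
    P=panelR(yaw,lean);y=sgn*P[:,0];z=-P[:,2];return np.c_[np.cross(y,z),y,z]
def plan(p0,r0,p1,R1,n):
    R0=Ro.from_rotvec(r0).as_matrix();w=Ro.from_matrix(R0.T@R1).as_rotvec()
    S=sum(R0@Ro.from_rotvec(w*k/n).as_matrix() for k in range(n))
    d=np.linalg.solve(S,np.array(p1)-p0)
    row=np.r_[d/.15,w/n/(np.pi/2)]
    print("n",n,"row",np.round(row,4),"mm/row",np.round(np.linalg.norm(d)*1e3,1),"deg/row",np.round(np.degrees(np.linalg.norm(w))/n,2));return row
def end(p0,r0,rows): # expected end pose of the rows I mean to write
    p=np.array(p0,float);R=Ro.from_rotvec(r0).as_matrix()
    for r in rows: p=p+R@(np.array(r[:3])*.15);R=R@Ro.from_rotvec(np.array(r[3:6])*np.pi/2).as_matrix()
    return p,R
E
python3 - <<'E'
from h import *
from plant import robot
np.set_printoptions(precision=4,suppress=True)
s=robot.sense();print(Ro.from_rotvec(s["tcp_rot"]).as_matrix())
yaw,lean=-.2,.5;P=panelR(yaw,lean);o=np.array([.590,-.305,.03])
for h in(.19,):
  for sg in(1,-1):
    plan(s["eef_pos"],s["tcp_rot"],o+P[:,2]*h,toolR(yaw,lean,sg),20)
print(o+P[:,2]*.19,o+P[:,2]*.11)
E
```

```text
[[ 0.8997  0.4366 -0.0006]
 [ 0.4366 -0.8997  0.0016]
 [ 0.0002 -0.0016 -1.    ]]
n 20 row [ 0.1122  0.008   0.0262 -0.0131  0.0101 -0.0286] mm/row 17.3 deg/row 2.97
n 20 row [ 0.0236 -0.1274  0.0489  0.012   0.0156  0.069 ] mm/row 20.8 deg/row 6.45
[ 0.4989 -0.305   0.1967] [ 0.5373 -0.305   0.1265]
```

```bash
sed -i 's/from_euler("zy"/from_euler("ZY"/' h.py
python3 - <<'E'
from h import *
from plant import robot
np.set_printoptions(precision=4,suppress=True)
s=robot.sense()
yaw,lean=-.2,.5;P=panelR(yaw,lean);o=np.array([.589,-.303,.03])
print(P)
for sg in(1,-1): plan(s["eef_pos"],s["tcp_rot"],o+P[:,2]*.2,toolR(yaw,lean,sg),18)
print(o+P[:,2]*.2,o+P[:,2]*.11)
E
```

```text
[[ 0.8601  0.1987 -0.4699]
 [-0.1743  0.9801  0.0952]
 [ 0.4794  0.      0.8776]]
n 18 row [ 0.1313  0.0031  0.0188 -0.0165  0.0081 -0.0318] mm/row 19.9 deg/row 3.31
n 18 row [ 0.0198 -0.1503  0.0512  0.0096  0.0196  0.0766] mm/row 24.0 deg/row 7.17
[ 0.495  -0.284   0.2055] [ 0.5373 -0.2925  0.1265]
```

Request:
servo_tool(deltas=[0.131,0.003,0.019,-0.0165,0.008,-0.032,1,0.131,0.003,0.019,-0.0165,0.008,-0.032,1,0.131,0.003,0.019,-0.0165,0.008,-0.032,1,0.131,0.003,0.019,-0.0165,0.008,-0.032,1,0.131,0.003,0.019,-0.0165,0.008,-0.032,1,0.131,0.003,0.019,-0.0165,0.008,-0.032,1,0.131,0.003,0.019,-0.0165,0.008,-0.032,1,0.131,0.003,0.019,-0.0165,0.008,-0.032,1,0.131,0.003,0.019,-0.0165,0.008,-0.032,1,0.131,0.003,0.019,-0.0165,0.008,-0.032,1,0.131,0.003,0.019,-0.0165,0.008,-0.032,1,0.131,0.003,0.019,-0.0165,0.008,-0.032,1,0.131,0.003,0.019,-0.0165,0.008,-0.032,1,0.131,0.003,0.019,-0.0165,0.008,-0.032,1,0.131,0.003,0.019,-0.0165,0.008,-0.032,1,0.131,0.003,0.019,-0.0165,0.008,-0.032,1,0.131,0.003,0.019,-0.0165,0.008,-0.032,1,0.131,0.003,0.019,-0.0165,0.008,-0.032,1,0,0,0,0,0,0,1])

```text
time_s: 1.68
eef_pos: [0.4925, -0.2801, 0.2029]
tcp_rot: [2.101, 1.733, 0.438]
ft_force: [-0.7, 0.7, -0.3]
finger_gap: 0.0854
grip_force: 0.0
```

Run:
```python
from plant import robot
import cv2,pickle
c=robot.capture("wrist");pickle.dump(c,open("w1.pkl","wb"));cv2.imwrite("pics/w1.png",c["image"][:,:,::-1])
print(c["vfov"],c["cx"],c["cy"],-c["R"].T@c["t"],c["R"][2],robot.sense()["ft_force"])
```

```text
65.70646984690485 321.14949449591694 199.9726551269837 [ 0.44252769 -0.19923948  0.32149826] [ 0.39770188 -0.35734592 -0.84506634] [ 0.6194343  -0.64503709 -0.60150283]
```

View pics/w1.png

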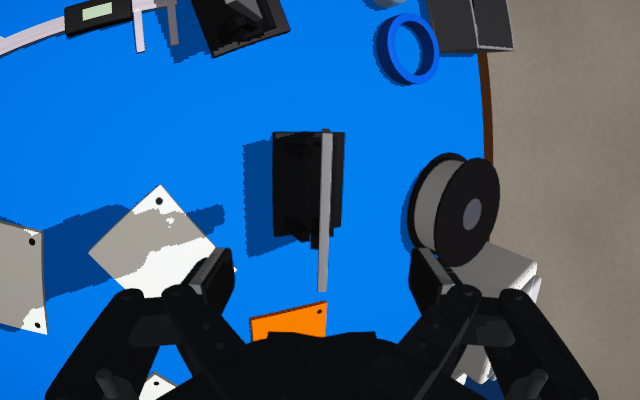

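The wrist view shows the panel's top edge as a thin light strip from (327,130) to (322,292), between the open fingers. I'll measure that strip.

Run:
```python
from h import *
from plant import robot
np.set_printoptions(precision=4,suppress=True)
c=pickle.load(open("w1.pkl","rb"));s=robot.sense()
im=c["image"].astype(int);m=((im.min(2)>80)&(im.max(2)-im.min(2)<40)).astype(np.uint8)
m[:,:308]=0;m[:,345:]=0;m[:120]=0;m[298:]=0
n,l,st,_=cv2.connectedComponentsWithStats(m);k=1+st[1:,4].argmax();print(st[k])
ys,xs=np.where(l==k)
for y in range(st[k][1],st[k][1]+st[k][3],12): print(y,xs[ys==y].min(),xs[ys==y].max(),end="; ")
r=cv2.minAreaRect(np.c_[xs,ys].astype(np.float32));b=cv2.boxPoints(r);print(r,b)
b=b[b[:,1].argsort()];e=np.array([b[:2].mean(0),b[2:].mean(0)])+[[0,-.5],[0,.5]]
W=onz(c,e,.1265,True);v=W[0]-W[1];yaw=np.arctan2(-v[0],v[1]);print(e,W,"len",np.linalg.norm(v),"yaw",yaw,"mid",W.mean(0))
np.save("pm.npy",np.r_[W.mean(0),yaw])
```

```text
[ 318  133   15  158 1535]
133 323 331; 145 322 332; 157 322 331; 169 321 331; 181 321 331; 193 320 330; 205 320 329; 217 320 329; 229 320 328; 241 319 328; 253 319 327; 265 319 326; 277 318 325; 289 318 325; ((324.66650390625, 211.50555419921875), (10.627432823181152, 157.34596252441406), 1.9091525077819824) [[316.7348 289.9578]
 [321.9767 132.6992]
 [332.5982 133.0533]
 [327.3563 290.3119]]
[[327.2875 132.3763]
 [322.0455 290.6349]] [[ 0.5487 -0.2336  0.1265]
 [ 0.5201 -0.3599  0.1265]] len 0.12943555282148286 yaw -0.22279316660307294 mid [ 0.5344 -0.2968  0.1265]
```

Run:
```python
from h import *
from plant import robot
np.set_printoptions(precision=4,suppress=True)
s=robot.sense();pm=np.load("pm.npy");P=panelR(pm[3],.5);top=pm[:3]
print(s["eef_pos"],s["tcp_rot"],s["joint_velocities"])
t=top+P[:,2]*.08;R1=toolR(pm[3],.5)
r=plan(s["eef_pos"],s["tcp_rot"],t,R1,5)
print(t,Ro.from_matrix(R1).as_rotvec(),"then z units",(.08+.034)/.15)
```

```text
[ 0.493  -0.2823  0.2036] [2.102  1.7296 0.4364] [-0.022   0.0076 -0.0556 -0.0335 -0.0048  0.0454]
n 5 row [-0.0067  0.0016  0.0114 -0.0003 -0.0014  0.0033] mm/row 2.0 deg/row 0.33
[ 0.497  -0.2883  0.1967] [2.1238 1.6965 0.4332] then z units 0.76
```

Request:
servo_tool(deltas=[-0.007,0.0015,0.0115,0,-0.0015,0.0035,1,-0.007,0.0015,0.0115,0,-0.0015,0.0035,1,-0.007,0.0015,0.0115,0,-0.0015,0.0035,1,-0.007,0.0015,0.0115,0,-0.0015,0.0035,1,-0.007,0.0015,0.0115,0,-0.0015,0.0035,1,0,0,0,0,0,0,1,0,0,0,0,0,0,1,0,0,0,0,0,0,1,0,0,0,0,0,0,1])

```text
time_s: 2.48
eef_pos: [0.4979, -0.2908, 0.1978]
tcp_rot: [2.124, 1.693, 0.43]
ft_force: [-0.5, -0.2, 0.2]
finger_gap: 0.0854
grip_force: 0.0
```

Run:
```python
from h import *
from plant import robot
np.set_printoptions(precision=4,suppress=True)
s=robot.sense();pm=np.load("pm.npy");P=panelR(pm[3],.5);top=pm[:3]
print(s["eef_pos"],s["tcp_rot"])
plan(s["eef_pos"],s["tcp_rot"],top-P[:,2]*.034,toolR(pm[3],.5),10)
```

```text
[ 0.4979 -0.2908  0.1978] [2.1241 1.6933 0.4302]
n 10 row [ 0.0016 -0.0012  0.0762  0.      0.0002 -0.0001] mm/row 11.4 deg/row 0.02
```

Request:
servo_tool(deltas=[0.0015,-0.001,0.076,0,0,0,1,0.0015,-0.001,0.076,0,0,0,1,0.0015,-0.001,0.076,0,0,0,1,0.0015,-0.001,0.076,0,0,0,1,0.0015,-0.001,0.076,0,0,0,1,0.0015,-0.001,0.076,0,0,0,1,0.0015,-0.001,0.076,0,0,0,1,0.0015,-0.001,0.076,0,0,0,1,0.0015,-0.001,0.076,0,0,0,1,0.0015,-0.001,0.076,0,0,0,1,0,0,0,0,0,0,0.6,0,0,0,0,0,0,0.3,0,0,0,0,0,0,0.3,0,0,0,0,0,0,0.3,0,0,0,0,0,0,0.3])

```text
time_s: 3.73
eef_pos: [0.5504, -0.3009, 0.0977]
tcp_rot: [2.123, 1.693, 0.43]
ft_force: [0.3, -1.0, -0.3]
finger_gap: 0.0266
grip_force: 0.0
```

Run:
```python
from h import *
from plant import robot
np.set_printoptions(precision=4,suppress=True)
s=robot.sense();pm=np.load("pm.npy");P=panelR(pm[3],.5);top=pm[:3]
print(s["eef_pos"],P.T@(s["eef_pos"]-top),P.T@Ro.from_rotvec(s["tcp_rot"]).as_matrix())
c=robot.capture("wrist");cv2.imwrite("pics/w2.png",c["image"][:,:,::-1])
```

```text
[ 0.5504 -0.3009  0.0977] [ 0.0007 -0.0005 -0.0332] [[ 0.001   1.      0.0013]
 [ 1.     -0.001  -0.0037]
 [-0.0037  0.0013 -1.    ]]
```

View pics/w2.png

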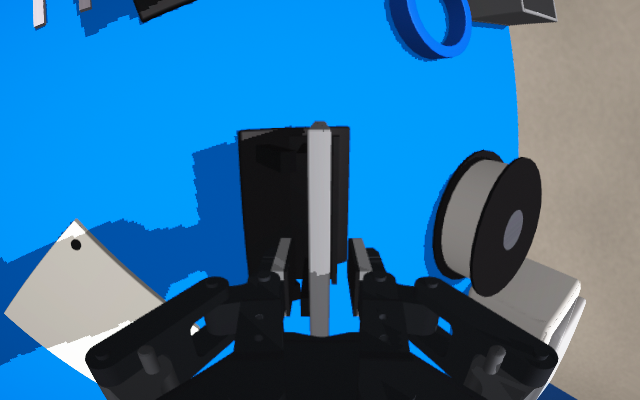

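The open pads, at columns ~283 and ~360, straddle the panel strip (308–331) almost centrally. I'll close and lift along panel +z.

Request:
servo_tool(deltas=[0,0,0,0,0,0,0,0,0,0,0,0,0,0,0,0,0,0,0,0,0,0,0,0,0,0,0,0,0,0,0,0,0,0,0,0,0,0,0,0,0,0])

```text
time_s: 4.28
eef_pos: [0.5501, -0.3008, 0.0975]
tcp_rot: [2.124, 1.693, 0.43]
ft_force: [-4.7, 0.8, 6.1]
finger_gap: 0.0072
grip_force: 59.0
```

Request:
servo_tool(deltas=[0,0,-0.02,0,0,0,0,0,0,-0.04,0,0,0,0,0,0,-0.06,0,0,0,0,0,0,-0.08,0,0,0,0,0,0,-0.1,0,0,0,0,0,0,-0.1,0,0,0,0,0,0,-0.1,0,0,0,0,0,0,-0.1,0,0,0,0,0,0,-0.1,0,0,0,0,0,0,-0.05,0,0,0,0,0,0,0,0,0,0,0,0,0,0,0,0,0,0])

```text
time_s: 5.28
eef_pos: [0.4977, -0.2886, 0.1963]
tcp_rot: [2.123, 1.692, 0.43]
ft_force: [0.5, -0.1, -2.3]
finger_gap: 0.0071
grip_force: 58.6
```

Run:
```python
from h import *
from plant import robot
np.set_printoptions(precision=4,suppress=True)
s=robot.sense();print(s["eef_pos"],s["tcp_rot"],s["q"],s["ft_force"])
pm=np.load("pm.npy")
# target over jig front: upright, yaw .01; TCP high
for p in [(.47,.29,.22)]:
  plan(s["eef_pos"],s["tcp_rot"],p,toolR(.01,0),22)
```

```text
[ 0.4977 -0.2886  0.1963] [2.1234 1.6925 0.43  ] [-0.8181  0.2043  2.006   0.52    0.5653 -0.9847] [ 0.5454 -0.1222 -2.3495]
n 22 row [ 0.1735 -0.0251 -0.0163  0.0144  0.0018 -0.0067] mm/row 26.4 deg/row 1.44
```

Run:
```python
from h import *
from plant import robot
np.set_printoptions(precision=4,suppress=True)
s=robot.sense()
a=np.array([.47,-.27,.26]);R=toolR(.01,0)
plan(s["eef_pos"],s["tcp_rot"],a,R,7)
plan(a,Ro.from_matrix(R).as_rotvec(),np.array([.45,.29,.25]),R,18)
```

```text
n 7 row [ 0.013  -0.0102 -0.0671  0.0453  0.0056 -0.0209] mm/row 10.4 deg/row 4.52
n 18 row [ 0.2075 -0.0053  0.0037  0.      0.      0.    ] mm/row 31.1 deg/row 0.0
```

Request:
servo_tool(deltas=[0.013,-0.01,-0.067,0.0453,0.0055,-0.021,0,0.013,-0.01,-0.067,0.0453,0.0055,-0.021,0,0.013,-0.01,-0.067,0.0453,0.0055,-0.021,0,0.013,-0.01,-0.067,0.0453,0.0055,-0.021,0,0.013,-0.01,-0.067,0.0453,0.0055,-0.021,0,0.013,-0.01,-0.067,0.0453,0.0055,-0.021,0,0.013,-0.01,-0.067,0.0453,0.0055,-0.021,0,0.08,-0.002,0.003,0,0,0,0,0.14,-0.004,0.003,0,0,0,0])

```text
time_s: 6.03
eef_pos: [0.471, -0.2376, 0.2576]
tcp_rot: [2.209, 2.23, 0.001]
ft_force: [-0.2, 0.9, -2.2]
finger_gap: 0.0073
grip_force: 58.9
```

Request:
servo_tool(deltas=[0.2,-0.005,0.003,0,0,0,0,0.2,-0.005,0.003,0,0,0,0,0.2,-0.005,0.003,0,0,0,0,0.2,-0.005,0.003,0,0,0,0,0.2,-0.005,0.003,0,0,0,0,0.2,-0.005,0.003,0,0,0,0,0.2,-0.005,0.003,0,0,0,0,0.2,-0.005,0.003,0,0,0,0,0.2,-0.005,0.003,0,0,0,0,0.2,-0.005,0.003,0,0,0,0,0.2,-0.005,0.003,0,0,0,0,0.2,-0.005,0.003,0,0,0,0,0.2,-0.005,0.003,0,0,0,0,0.2,-0.005,0.003,0,0,0,0,0.2,-0.005,0.003,0,0,0,0,0.2,-0.005,0.003,0,0,0,0,0.12,-0.005,0.003,0,0,0,0,0.08,-0.005,0.003,0,0,0,0,0,0,0,0,0,0,0,0,0,0,0,0,0,0])

```text
time_s: 7.7
eef_pos: [0.449, 0.2728, 0.249]
tcp_rot: [-2.208, -2.234, 0.003]
ft_force: [-0.5, -0.8, -0.5]
finger_gap: 0.0074
grip_force: 58.9
```

Request:
servo_tool(deltas=[0,0,0,0,0,0,0,0,0,0,0,0,0,0])

```text
time_s: 7.87
eef_pos: [0.4499, 0.2718, 0.2497]
tcp_rot: [2.211, 2.232, -0.002]
ft_force: [-0.3, 0.1, -1.1]
finger_gap: 0.0074
grip_force: 58.9
```

Run:
```python
from h import *
from plant import robot
s=robot.sense();print(s["eef_pos"],s["tcp_rot"],s["q"],s["ft_force"])
d={}
for n in("wrist","top","scene"):d[n]=robot.capture(n)
pickle.dump(d,open("c3.pkl","wb"));cv2.imwrite("pics/w3.png",d["wrist"]["image"][:,:,::-1])
```

```text
[0.44991033 0.27182646 0.24972458] [ 2.21055480e+00  2.23177081e+00 -2.02125000e-03] [ 4.12597596e-01  2.42590033e-01  1.65454917e+00 -8.51522840e-04
  1.24551798e+00  4.03318467e-01] [-0.27852422  0.1160505  -1.08294658]
```

View pics/w3.png

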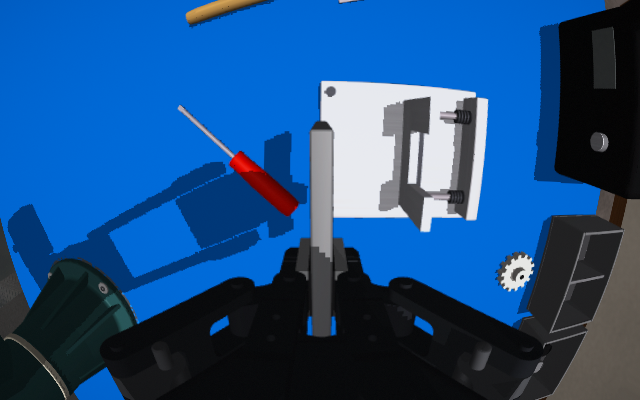

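The wrist view shows the jig's white base plate, with corners (320,81) and (475,93) and its lower side along row ~217. The fence is at columns 400–430. I'll fit the plate's edges in plane z = 12 mm and zoom in for a check.

Run:
```python
from h import *
np.set_printoptions(precision=4,suppress=True)
d=pickle.load(open("c3.pkl","rb"));c=d["wrist"];im=c["image"].astype(int)
print("cam",-c["R"].T@c["t"])
blu=(im[:,:,2]-im[:,:,0]).astype(float)  # high on blue cloth
def colcross(x,y0,y1):
    v=blu[y0:y1,x];th=.5*(v.max()+v.min());k=np.where((v[:-1]-th)*(v[1:]-th)<=0)[0][0];return y0+k+(v[k]-th)/(v[k]-v[k+1])
def rowcross(y,x0,x1):
    v=blu[y,x0:x1];th=.5*(v.max()+v.min());k=np.where((v[:-1]-th)*(v[1:]-th)<=0)[0][0];return x0+k+(v[k]-th)/(v[k]-v[k+1])
up=[(x,colcross(x,74,104)) for x in range(330,464,6)]
lo=[(x,colcross(x,205,226)) for x in range(340,392,4)]
fr=[(rowcross(y,308,330),y) for y in range(87,119,3)]
def ln(p):
    W=onz(c,p,.012,True)[:,:2];v=cv2.fitLine(W.astype(np.float32),cv2.DIST_HUBER,0,.001,.001).ravel()
    n=np.array([-v[1],v[0]]);print("yaw",np.arctan(v[1]/v[0]),"rms",np.std((W-v[2:])@n),v);return W
a,b,f=ln(up),ln(lo),ln(fr)
yaw=np.arctan(np.polyfit(a[:,0],a[:,1],1)[0]);print("yaw",yaw)
Rz=np.array([[np.cos(yaw),np.sin(yaw)],[-np.sin(yaw),np.cos(yaw)]])
A,B,F=(Rz@a.T)[1].mean(),(Rz@b.T)[1].mean(),(Rz@f.T)[0].mean()
print("width",A-B);o=Rz.T@[F+.1,(A+B)/2];print("origin",o)
# panel top edge in hand: bottom z? use TCP
np.save("jig.npy",[*o,yaw])
print(cv2.imwrite("pics/crop3.png",cv2.resize(d["wrist"]["image"][75:275,300:500,::-1],None,fx=3,fy=3,interpolation=cv2.INTER_CUBIC)))
Rj=Ro.from_euler("z",yaw).as_matrix()
for q in [(0,.065,.11),(0,.03,.11),(0,-.03,.11),(0,-.065,.11),(.01,.065,.11),(.01,-.065,.11)]: print(q,proj(c,np.r_[o,0]+Rj@q,True)[0])
```

```text
cam [0.4491 0.3417 0.3847]
yaw 0.00029261713 rms 0.00012365613720709165 [1.     0.0003 0.5446 0.3822]
yaw 0.0026998613 rms 8.829407890390249e-05 [1.     0.0027 0.5081 0.2126]
yaw -1.5523802 rms 9.966223728790414e-05 [ 0.0184 -0.9998  0.4462  0.3566]
yaw -0.0002510994652466071
width 0.1696705548659585
origin [0.5462 0.2974]
True
(0, 0.065, 0.11) [428.7782  95.8656]
(0, 0.03, 0.11) [427.2692 133.6769]
(0, -0.03, 0.11) [422.522  196.7436]
(0, -0.065, 0.11) [418.7899 230.956 ]
(0.01, 0.065, 0.11) [438.8383  96.8186]
(0.01, -0.065, 0.11) [428.163  230.8347]
```

View pics/crop3.png

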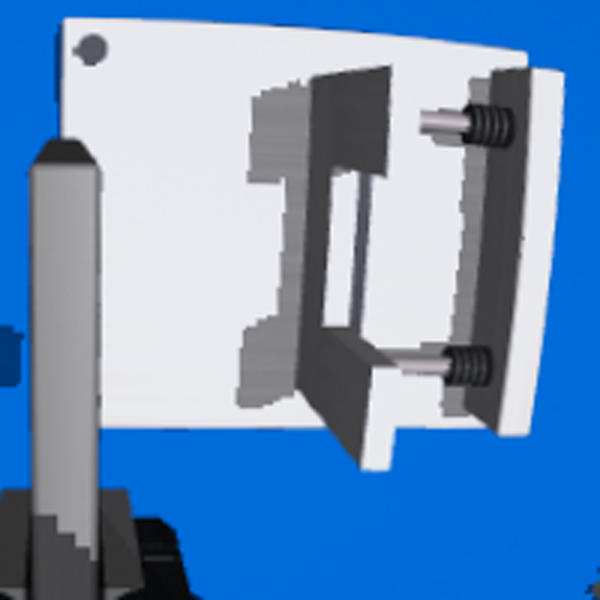

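The fence's front-face top edges sit at px (430,97) and (420,232), about 1.5 px to the +x side of the prediction. I take the jig origin as (0.547, 0.2974) with yaw ≈ 0.004. Next I'll go to 25 mm in front of the fence, 12 mm above the plate.

```bash
cat >> h.py <<'E'
J=np.array([.5472,.2974,0]);JY=.004
RJ=Ro.from_euler("z",JY).as_matrix()
def tgt(xj,h): # tool pose for panel origin at jig x xj, bottom h above plate
    R=RJ@Ro.from_rotvec([-.0037,0,0]).as_matrix()
    # panel z in tool = (-.0037,..): solve for the tool so that panel z = up
    M=toolR(0,0)@Ro.from_rotvec([0,-.0037,0]).as_matrix()
    return J+RJ@[xj,-.0005,.012+.0768+h],RJ@M
E
python3 - <<'E'
from h import *
from plant import robot
np.set_printoptions(precision=4,suppress=True)
s=robot.sense();p,R=tgt(-.025,.012)
print(R.T@[0,0,1.],p,Ro.from_matrix(R).as_rotvec(),s["eef_pos"])
q=p.copy();q[2]=s["eef_pos"][2]-.05
plan(s["eef_pos"],s["tcp_rot"],q,R,6);plan(q,Ro.from_matrix(R).as_rotvec(),p,R,6)
E
```

```text
[-0.0037  0.     -1.    ] [0.5222 0.2968 0.1008] [ 2.2151  2.224  -0.0041] [0.4503 0.2721 0.2501]
n 6 row [ 0.027   0.0801  0.0555 -0.     -0.0003  0.0006] mm/row 15.2 deg/row 0.06
n 6 row [ 0.0004  0.      0.1103 -0.     -0.      0.    ] mm/row 16.5 deg/row 0.0
```

Request:
servo_tool(deltas=[0.027,0.08,0.0555,0,-0.0003,0.0006,0,0.027,0.08,0.0555,0,-0.0003,0.0006,0,0.027,0.08,0.0555,0,-0.0003,0.0006,0,0.027,0.08,0.0555,0,-0.0003,0.0006,0,0.027,0.08,0.0555,0,-0.0003,0.0006,0,0.027,0.08,0.0555,0,-0.0003,0.0006,0,0.0005,0,0.11,0,0,0,0,0.0005,0,0.11,0,0,0,0,0.0005,0,0.11,0,0,0,0,0.0005,0,0.11,0,0,0,0,0.0005,0,0.11,0,0,0,0,0,0,0.06,0,0,0,0,0,0,0.05,0,0,0,0,0,0,0,0,0,0,0,0,0,0,0,0,0,0,0,0,0,0,0,0,0])

```text
time_s: 9.35
eef_pos: [0.5226, 0.2979, 0.1019]
tcp_rot: [2.214, 2.225, -0.002]
ft_force: [-0.0, -0.1, -0.5]
finger_gap: 0.0075
grip_force: 58.9
```

Run:
```python
from h import *
from plant import robot
np.set_printoptions(precision=4,suppress=True)
s=robot.sense();p,R=tgt(-.025,.003)
print(s["ft_force"],s["moment"],s["eef_pos"],"jig",RJ.T@(s["eef_pos"]-J))
plan(s["eef_pos"],s["tcp_rot"],p,R,4)
d={}
for n in("top","scene","wrist"):d[n]=robot.capture(n)
pickle.dump(d,open("c4.pkl","wb"))
a=cv2.resize(d["scene"]["image"][200:300,360:480],None,fx=5,fy=5,interpolation=cv2.INTER_CUBIC)[:400]
b=d["wrist"]["image"][50:350,250:450]
b=cv2.resize(b,(200*2-200,300))
c=np.zeros((560,800,3),np.uint8);c[:400,:600]=a[:,:600];c[:300,600:]=b
cv2.imwrite("pics/c4.png",c[:400,:,::-1])
```

```text
[-0.0216 -0.1123 -0.4714] [-0.0109  0.0414 -0.0281] [0.5226 0.2979 0.1019] jig [-0.0246  0.0006  0.1019]
n 4 row [-0.0018 -0.0006  0.0168  0.0002 -0.0001  0.0002] mm/row 2.5 deg/row 0.02
```

View pics/c4.png

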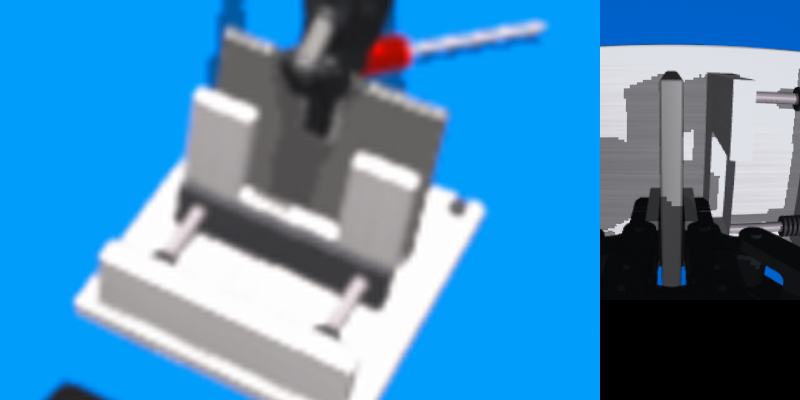

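The scene crop shows the panel upright just in front of the fence, with the fingers in the gap between the uprights. Now I'll lower it gently onto the plate.

Request:
servo_tool(deltas=[-0.002,-0.0005,0.017,0,0,0,0,-0.002,-0.0005,0.017,0,0,0,0,-0.002,-0.0005,0.017,0,0,0,0,-0.002,-0.0005,0.017,0,0,0,0,0,0,0,0,0,0,0,0,0,0,0,0,0,0,0,0,0,0,0,0,0])

```text
time_s: 10.08
eef_pos: [0.5215, 0.2965, 0.0907]
tcp_rot: [2.214, 2.226, -0.005]
ft_force: [-0.3, 0.8, -1.2]
finger_gap: 0.0073
grip_force: 58.9
```

Request:
servo_tool(deltas=[0,0,0.005,0,0,0,0,0,0,0.005,0,0,0,0,0,0,0.005,0,0,0,0,0,0,0,0,0,0,0,0,0,0,0,0,0,0,0,0,0,0,0,0,0])

```text
time_s: 10.58
eef_pos: [0.5217, 0.2965, 0.0887]
tcp_rot: [2.214, 2.225, -0.004]
ft_force: [-0.1, -0.9, 0.4]
finger_gap: 0.0072
grip_force: 59.1
```

Request:
servo_tool(deltas=[0,0,0.004,0,0,0,0,0,0,0.003,0,0,0,0,0,0,0,0,0,0,0,0,0,0,0,0,0,0])

```text
time_s: 10.92
eef_pos: [0.5218, 0.2965, 0.0887]
tcp_rot: [2.214, 2.225, -0.003]
ft_force: [-1.6, 0.0, 8.4]
finger_gap: 0.0077
grip_force: 60.5
```

Run:
```python
from h import *
from plant import robot
np.set_printoptions(precision=4,suppress=True)
s=robot.sense();print(s["ft_force"],s["moment"],"jig",RJ.T@(s["eef_pos"]-J))
```

```text
[-1.5555  0.0234  8.4304] [-0.2065  0.378  -0.0188] jig [-0.0254 -0.0008  0.0887]
```

Request:
servo_tool(deltas=[0,0,-0.002,0,-0.001,0,0,0,0,-0.001,0,-0.001,0,0,0,0,0,0,0,0,0,0,0,0,0,0,0,0])

```text
time_s: 11.25
eef_pos: [0.5218, 0.2965, 0.0887]
tcp_rot: [2.212, 2.224, -0.007]
ft_force: [-1.2, -1.4, 7.4]
finger_gap: 0.0072
grip_force: 60.0
```

Run:
```python
from h import *
from plant import robot
np.set_printoptions(precision=4,suppress=True)
s=robot.sense();print(s["ft_force"],s["moment"],"jig",RJ.T@(s["eef_pos"]-J))
p,R=tgt(-.025,0);print((Ro.from_matrix(R.T)*Ro.from_rotvec(s["tcp_rot"])).as_rotvec())
d={}
for n in("top","scene","wrist"):d[n]=robot.capture(n)
pickle.dump(d,open("c5.pkl","wb"))
cv2.imwrite("pics/c5.png",cv2.resize(d["wrist"]["image"][80:280,290:490,::-1],None,fx=3,fy=3,interpolation=cv2.INTER_CUBIC))
c=d["wrist"]
for q in[(0,.065,.11),(0,-.065,.11),(-.029,.065,.122),(-.021,.065,.122)]:print(q,proj(c,J+RJ@q,True)[0], (proj(c,J+RJ@q,True)[0]-[290,80])*3)
```

```text
[-1.1583 -1.3848  7.3753] [-0.0272  0.3132  0.0292] jig [-0.0254 -0.0008  0.0887]
[-0.0003 -0.003  -0.0012]
(0, 0.065, 0.11) [391.0271 126.6555] [303.0814 139.9664]
(0, -0.065, 0.11) [368.5694 380.8536] [235.7083 902.5609]
(-0.029, 0.065, 0.122) [311.2039 126.9025] [ 63.6116 140.7075]
(-0.021, 0.065, 0.122) [335.8492 126.9592] [137.5475 140.8776]
```

View pics/c5.png

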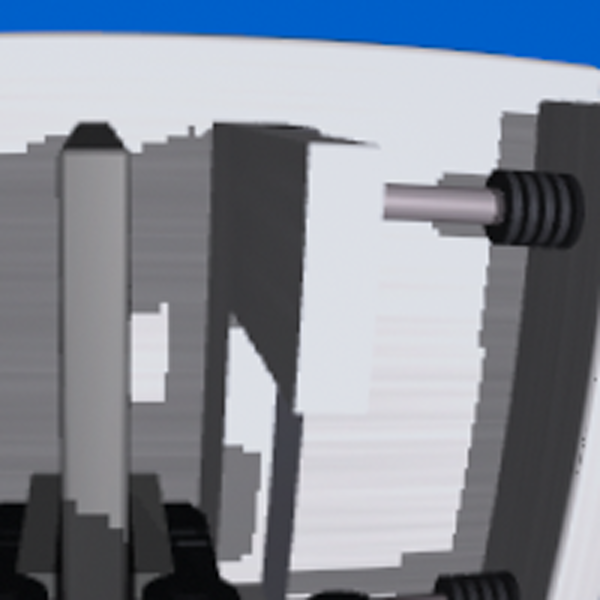

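Run:
```python
from h import *
np.set_printoptions(precision=2,suppress=True)
c5=pickle.load(open("c5.pkl","rb"))["wrist"];c3=pickle.load(open("c3.pkl","rb"))["wrist"];c4=pickle.load(open("c4.pkl","rb"))["wrist"]
def edges(c,cols,lo,hi):
    g=cv2.cvtColor(c["image"],cv2.COLOR_RGB2GRAY).astype(int)
    for x in cols: 
        print(x,g[lo:hi,x])
edges(c5,(316,321,326),116,136)
edges(c4,(316,321,326),116,136);edges(c3,(316,321,326),116,136)
print("panel top/bot pred c5",proj(c5,[J+RJ@[-.025,.065,z] for z in(.122,.012)],True),"fence bot",proj(c5,J+RJ@[0,.065,.012],True))
# c3: TCP pose (.4499,.2718,.2497)
R=Ro.from_rotvec([2.21055,2.23177,-.00202]).as_matrix()
P=lambda y,z: np.array([.4499,.27183,.24972])+R@[y+.0005,0,.0768-z]
print("c3 pred top,bot",proj(c3,[P(.065,.11),P(.065,0)],True))
```

```text
316 [223 223 222 222 178  94  36  35  36  36  36  37  33  61 103 124 142 143
 142 142]
321 [223 223 222 221 166  64  37  36  36  37  36  37  34  61 105 130 146 146
 147 146]
326 [223 223 222 221 200 153  86  36  36  36  37  36  34  62 105 130 151 151
 152 151]
316 [224 224 224 224 219 167  35  35  36  36  37  36  38  70 110 129 143 143
 143 143]
321 [224 224 224 224 183 101  36  37  37  37  37  37  38  69 112 134 148 147
 147 147]
326 [224 224 225 225 216 168  60  38  38  37  37  37  37  69 114 137 153 152
 152 152]
316 [ 88  88  88  88  85  71  39  40  41  41  40  40  43  77 121 141 155 155
 155 155]
321 [204 202 203 204 167  96  40  40  41  40  40  41  42  77 123 145 160 160
 159 159]
326 [233 233 233 233 228 181  65  41  42  40  41  40  42  76 124 148 166 165
 165 164]
panel top/bot pred c5 [[323.53 126.89]
 [322.3  119.18]] fence bot [[359.17 119.62]]
c3 pred top,bot [[321.94 127.05]
 [321.59 120.35]]
```

Compared with the fence ends, the panel sits about 0.6 mm toward −y: its top edge is at row 129.5 and the fence's at 127. I'll correct that, ease the down force and slide toward the fence.

Request:
servo_tool(deltas=[0.001,0,-0.002,0,0,0,0,0.001,0.004,-0.001,0,0,0,0,0.001,0.006,0,0,0,0,0,0.001,0.01,0,0,0,0,0,0,0.01,0,0,0,0,0,0,0.01,0,0,0,0,0,0,0.01,0,0,0,0,0,0,0.01,0,0,0,0,0,0,0.01,0,0,0,0,0,0,0.01,0,0,0,0,0,0,0.01,0,0,0,0,0,0,0.01,0,0,0,0,0,0,0.01,0,0,0,0,0,0,0.01,0,0,0,0,0,0,0,0,0,0,0,0,0,0,0,0,0,0,0,0,0,0,0,0,0,0])

```text
time_s: 12.82
eef_pos: [0.5385, 0.2974, 0.0887]
tcp_rot: [2.214, 2.225, -0.01]
ft_force: [-3.4, -0.2, 7.4]
finger_gap: 0.0073
grip_force: 60.1
```

Run:
```python
from h import *
from plant import robot
np.set_printoptions(precision=4,suppress=True)
s=robot.sense();print(s["ft_force"],s["moment"],"jig",RJ.T@(s["eef_pos"]-J))
p,R=tgt(-.025,0);print((Ro.from_matrix(R.T)*Ro.from_rotvec(s["tcp_rot"])).as_rotvec())
```

```text
[-3.3686 -0.1544  7.4076] [0.3112 0.9106 0.1236] jig [-0.0087  0.0001  0.0887]
[ 0.0021 -0.0028 -0.0011]
```

Request:
servo_tool(deltas=[0,0,-0.002,0,0.0008,0,0,0,0,-0.002,0,0,0,0,0,0,0,0,0,0,0,0,0,0,0,0,0,0,0,0,0,0,0,0,0])

```text
time_s: 13.23
eef_pos: [0.5395, 0.2972, 0.0888]
tcp_rot: [2.213, 2.225, -0.007]
ft_force: [-1.0, 0.4, 0.9]
finger_gap: 0.0073
grip_force: 59.1
```

Run:
```python
from h import *
from plant import robot
np.set_printoptions(precision=4,suppress=True)
s=robot.sense();print(s["ft_force"],s["moment"],"jig",RJ.T@(s["eef_pos"]-J))
p,R=tgt(-.025,0);print((Ro.from_matrix(R.T)*Ro.from_rotvec(s["tcp_rot"])).as_rotvec())
```

```text
[-0.9527  0.4497  0.8867] [0.1168 0.1321 0.0505] jig [-0.0077 -0.0002  0.0888]
[ 0.0004 -0.0019 -0.0011]
```

Request:
servo_tool(deltas=[0,0.007,0,0,0,0,0,0,0.007,0,0,0,0,0,0,0.007,0,0,0,0,0,0,0.007,0,0,0,0,0,0,0.007,0,0,0,0,0,0,0.007,0,0,0,0,0,0,0.007,0,0,0,0,0,0,0.007,0,0,0,0,0,0,0.007,0,0,0,0,0,0,0.007,0,0,0,0,0,0,0.007,0,0,0,0,0,0,0.007,0,0,0,0,0,0,0.007,0,0,0,0,0,0,0.007,0,0,0,0,0,0,0.007,0,0,0,0,0,0,0.007,0,0,0,0,0,0,0,0,0,0,0,0,0,0,0,0,0,0,0,0,0,0,0,0,0,0])

```text
time_s: 14.82
eef_pos: [0.5552, 0.2971, 0.0889]
tcp_rot: [2.214, 2.225, -0.009]
ft_force: [-7.1, 0.3, 2.2]
finger_gap: 0.007
grip_force: 59.5
```

Run:
```python
from h import *
from plant import robot
np.set_printoptions(precision=4,suppress=True)
s=robot.sense();print(s["ft_force"],s["moment"],"jig",RJ.T@(s["eef_pos"]-J))
p,R=tgt(-.025,0);print((Ro.from_matrix(R.T)*Ro.from_rotvec(s["tcp_rot"])).as_rotvec())
d={}
for n in("top","scene","wrist"):d[n]=robot.capture(n)
pickle.dump(d,open("c6.pkl","wb"))
w=d["wrist"]["image"][80:260,290:440];sc=d["scene"]["image"][210:300,370:460]
a=cv2.resize(w,(450,540),interpolation=cv2.INTER_CUBIC);b=cv2.resize(sc,(350,350),interpolation=cv2.INTER_CUBIC)
c=np.zeros((540,800,3),np.uint8);c[:,:450]=a;c[:350,450:]=b;cv2.imwrite("pics/c6.png",c[:,:,::-1])
```

```text
[-7.0655  0.2803  2.2281] [ 0.0106  0.968  -0.2829] jig [ 0.008  -0.0003  0.0889]
[ 0.0023 -0.0022 -0.0009]
```

View pics/c6.png

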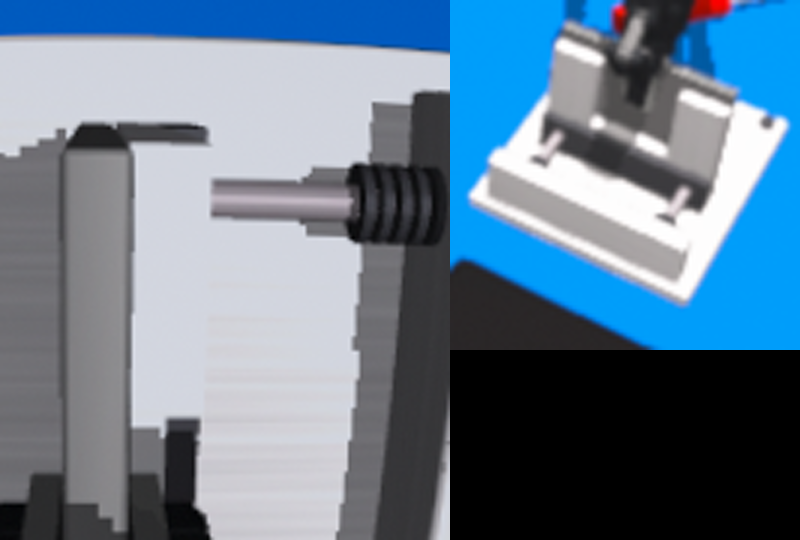

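The wrist view shows the panel flat behind the fence and aligned at the end, with the fence about 12 mm back. The yaw moment says the −y side is loaded more, so I'll trim yaw and pitch slightly while pushing on to 20 mm.

Request:
servo_tool(deltas=[0,0.007,0,-0.0004,0,0.0005,0,0,0.007,0,-0.0004,0,0.0005,0,0,0.007,0,-0.0004,0,0.0005,0,0,0.007,0,-0.0004,0,0.0005,0,0,0.007,0,-0.0004,0,0.0005,0,0,0.007,0,0,0,0,0,0,0.006,0,0,0,0,0,0,0.004,0,0,0,0,0,0,0,0,0,0,0,0,0,0,0,0,0,0,0,0,0,0,0,0,0,0,0,0,0,0,0,0,0])

```text
time_s: 15.97
eef_pos: [0.5617, 0.2971, 0.0888]
tcp_rot: [2.218, 2.22, -0.009]
ft_force: [-9.3, -0.2, 4.1]
finger_gap: 0.0073
grip_force: 59.9
```

Run:
```python
from h import *
from plant import robot
np.set_printoptions(precision=4,suppress=True)
s=robot.sense();print(s["ft_force"],s["moment"],"jig",RJ.T@(s["eef_pos"]-J))
p,R=tgt(-.025,0);print((Ro.from_matrix(R.T)*Ro.from_rotvec(s["tcp_rot"])).as_rotvec())
```

```text
[-9.3443 -0.2323  4.0995] [ 0.0581  1.4534 -0.1263] jig [ 0.0145 -0.0004  0.0888]
[ 0.0015 -0.0026  0.0027]
```

Run:
```python
from h import *
from plant import robot
np.set_printoptions(precision=4,suppress=True)
d={n:robot.capture(n) for n in("wrist","top","scene")};pickle.dump(d,open("c7.pkl","wb"))
def cross(g,y,x0,x1):
    v=g[y,x0:x1].astype(float);k=np.abs(np.diff(v,n=1));dd=v[2:]-v[:-2];k=np.abs(dd).argmax();w=np.abs(dd[max(0,k-2):k+3]);return x0+1+(np.arange(max(0,k-2),k+3)[:len(w)]*w).sum()/w.sum()
for name in("c3","c4","c5","c6","c7"):
    c=pickle.load(open(name+".pkl","rb"))["wrist"];g=cv2.cvtColor(c["image"],cv2.COLOR_RGB2GRAY)
    out=[]
    if name in("c3","c4","c5"):   # fence front top edge at rest
        for y in (.040,.045,.05,.055):
            u,v=proj(c,J+RJ@[0,y,.11],True)[0];x=cross(g,int(round(v)),int(u)-8,int(u)+9)
            out.append((RJ.T@(onz(c,(x,round(v)),.11,True)[0]-J))[0])
        print(name,"fence front",np.array(out)*1e3)
        continue
    e=[];b=[]
    for y in(.035,.04,.045,.05,.055):
        xp={"c6":.012,"c7":.0185}[name]
        u,v=proj(c,J+RJ@[xp,y,.122],True)[0];x=cross(g,int(round(v)),int(u)-6,int(u)+7);e.append((RJ.T@(onz(c,(x,round(v)),.122,True)[0]-J))[0])
        u,v=proj(c,J+RJ@[xp+.01,y,.11],True)[0];x=cross(g,int(round(v)),int(u)-6,int(u)+7);b.append((RJ.T@(onz(c,(x,round(v)),.11,True)[0]-J))[0])
    print(name,"panel far face",np.array(e)*1e3,"fence back",np.array(b)*1e3)
```

```text
c3 fence front [0.3624 0.4854 0.3036 0.3599]
c4 fence front [0.3738 0.4463 0.4432 0.4564]
c5 fence front [0.4645 0.4746 0.4786 0.4467]
c6 panel far face [11.9289 11.8805 11.8383 12.0512 12.0879] fence back [21.9917 21.4449 20.9128 20.407      nan]
c7 panel far face [18.4834 18.4298 18.4057 18.3795 18.3523] fence back [28.3716 27.0765 27.142  26.2822 29.5549]<stdin>:6: RuntimeWarning: invalid value encountered in scalar divide
```

Vision puts the fence 18.0 mm back (panel far face at 18.45 mm, fence at rest at 0.45 mm). It needs 2.0 mm more.

Request:
servo_tool(deltas=[0,0.004,0,-0.0003,0,0.0003,0,0,0.004,0,-0.0003,0,0.0003,0,0,0.004,-0.0005,-0.0003,0,0.0003,0,0,0.002,-0.0005,0,0,0,0,0,0,0,0,0,0,0,0,0,0,0,0,0,0,0,0,0,0,0,0,0,0,0,0,0,0,0,0,0,0,0,0,0,0,0])

```text
time_s: 16.87
eef_pos: [0.5632, 0.297, 0.0888]
tcp_rot: [2.219, 2.219, -0.008]
ft_force: [-10.3, 1.1, 5.2]
finger_gap: 0.0075
grip_force: 60.0
```

Run:
```python
from h import *
from plant import robot
np.set_printoptions(precision=4,suppress=True)
s=robot.sense();print(s["ft_force"],s["moment"],"jig",RJ.T@(s["eef_pos"]-J))
p,R=tgt(-.025,0);print((Ro.from_matrix(R.T)*Ro.from_rotvec(s["tcp_rot"])).as_rotvec())
d={n:robot.capture(n) for n in("wrist","scene")}
w=d["wrist"]["image"][80:260,290:440];sc=d["scene"]["image"][210:300,370:460]
a=cv2.resize(w,(450,540),interpolation=cv2.INTER_CUBIC);b=cv2.resize(sc,(350,350),interpolation=cv2.INTER_CUBIC)
c=np.zeros((540,800,3),np.uint8);c[:,:450]=a;c[:350,450:]=b;cv2.imwrite("pics/c8.png",c[:,:,::-1])
c=d["wrist"];g=cv2.cvtColor(c["image"],cv2.COLOR_RGB2GRAY).astype(float)
for y in(.035,.045,.055):
    u,v=proj(c,J+RJ@[.0205,y,.122],True)[0];x0=int(u)-6;v=int(round(v));dd=np.abs(g[v,x0+2:x0+14]-g[v,x0:x0+12]);k=dd.argmax();sl=slice(max(0,k-2),k+3)
    x=x0+1+(np.arange(12)[sl]*dd[sl]).sum()/dd[sl].sum();print((RJ.T@(onz(c,(x,v),.122,True)[0]-J))[0]*1e3)
```

```text
[-10.3344   1.1291   5.2003] [ 0.1356  1.5986 -0.0467] jig [ 0.016  -0.0004  0.0888]
[ 0.0011 -0.0028  0.0039]
20.02031320069798
19.967161914130198
19.94094224324113
```

View pics/c8.png

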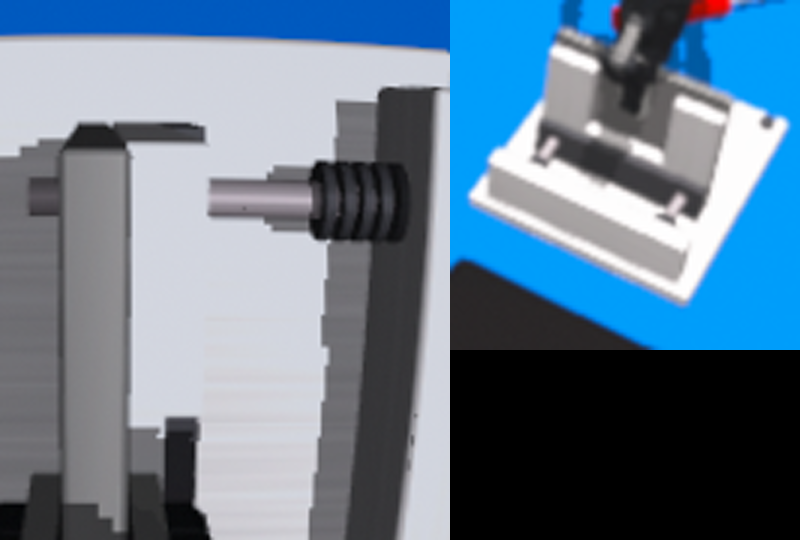

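The panel is upright, flat on the fence, and end-aligned (ends at row ~123–150 in the crop). The fence is about 19.5 mm back at 10.3 N, and the fingers sit clear in the gap. I'll nudge it another 0.4 mm, let it settle, and hand in.

Request:
servo_tool(deltas=[0,0.002,0,0,0,0,0,0,0.001,0,0,0,0,0,0,0,0,0,0,0,0,0,0,0,0,0,0,0,0,0,0,0,0,0,0,0,0,0,0,0,0,0,0,0,0,0,0,0,0,0,0,0,0,0,0,0,0,0,0,0,0,0,0,0,0,0,0,0,0,0])

```text
time_s: 17.8
eef_pos: [0.5636, 0.2971, 0.0888]
tcp_rot: [2.219, 2.219, -0.009]
ft_force: [-11.4, 1.2, 4.1]
finger_gap: 0.007
grip_force: 60.0
```

Run:
```python
from h import *
from plant import robot
s=robot.sense();print(s["ft_force"],"jig",RJ.T@(s["eef_pos"]-J),s["finger_gap"])
x=(RJ.T@(s["eef_pos"]-J))[0]
if .0145<x<.0175 and -13<s["ft_force"][0]<-8: print(robot.hand_in())
```

```text
[-11.39233186   1.19784868   4.12907532] jig [ 0.01637467 -0.00039305  0.08882504] 0.0070279355996240985
the job is handed in; nothing more can be done
None
```

I handed the job in after 17.8 s of robot time, with the panel upright on the jig's base plate, lined up with the fence, and held against it with the fence about 20 mm back and a push of about 11 N.

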